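# Draw a cover plate over the edge and cover the vial tray

## Task

Cover the filled vial tray with the flat metal plate that lies in the recessed holder. The plate lies too flat and enclosed to be taken there: press on it lightly and slide it out of the open front of the holder until its end hangs over the edge by a good third of its length, let go and leave it lying there a moment, then take it by that overhanging end and lay it gently and squarely over the mouth of the tray. Do not press it hard, do not drop it, and leave the other things on the bench alone.

Things in the scene. Friction and masses are not known exactly. Their poses are not given: they have to be found in the camera images.
- cover: flat bare aluminium plate, 120 (its x) by 60 (its y) by 4 mm thick, 60 to 125 g; origin at the centre of its underside, z up. It starts lying flat in the holder, its long side along the holder's x, its front end 7 to 10 mm inside the open front edge; more than 20 N of pressure of the plate on the bed is too hard
- holder: fixed grey plastic block, 140 (x) by 84 (y) by 58 mm high; origin at the centre of its underside. Recess in its top 66 mm wide, 3 mm deep (bed 55 mm above the origin, smooth), bounded by 9 mm rails at both sides (y) and a 10 mm back wall (+x), open at the front, the holder's -x. The plate stands 1 mm above the rails, with 3 mm side play and no room for a finger behind it
- bed: the holder's flat smooth floor on which the plate lies and slides, 130 (x) by 66 (y) mm, fixed in the holder; origin at the centre of its top, 5 mm in front of (holder -x) and 55 mm above the holder's origin, axes as the holder
- holder_edge (a point): middle of the open front edge of the holder, at bed height (70 mm in front of the holder's centre, 55 mm above its underside), axes as the holder
- tray: fixed narrow yellow open box with a row of pink-filled vials in it, 104 (x) by 46 (y) by 60 mm high, walls 4 mm; origin at the centre of its underside. The plate goes flat on its rim, centred, long side along the tray's long side, either end first
- tray_rim (a point): centre of the tray's mouth at rim height (60 mm above its underside), axes as the tray
- tub_a: bystander: small round pink tub with white lid, 42 mm diameter, 44 mm high, origin under its centre; leave alone
- tub_b: bystander: the same kind of tub; leave alone
- tub_c: bystander: the same kind of tub; leave alone
- beaker: bystander: clear plastic beaker, 80 mm across, 105 mm high, origin under its centre; leave alone
- bottle: bystander: white bottle, 56 mm diameter, 140 mm high, origin under its centre; leave alone
- tape: bystander: paper-coloured ring (roll of tape), 90 mm outside, 24 mm high, origin under its centre; leave alone
- spatula: bystander: spatula with black handle lying flat, 190 mm long; leave alone
Things that resemble listed ones, but are neither listed nor needed, are in the scene too. There is more than one size of the cover; the job needs the smaller. Leave any red look-alike of the holder alone.

How it is judged:
By the outcome, as a careful person would: the job done as asked, in the order asked, and still so for the second after the job is handed in, with the robot touching nothing.
It also fails if it takes over 67 s, if anything falls off the work surface, if the arm or the gripper's body presses on something with over 40 N, if the wrist force passes 120 N, or if a joint passes its speed limit or range.

## Robot

A 7-joint arm with a two-finger parallel gripper is mounted at the origin on the work surface. World frame = base frame: x ahead of the robot, y to its left, z up, the work surface at z = 0. Lengths are in mm, angles in rad, forces in N, time in s.
With the tool pointing down it reaches from about 400 to 875 mm from the base axis. Payload 4.4 kg.
Tool frame: the origin (TCP) lies at the very end of the fingers, on their centre line; the grasp point (between the pads) lies 19 mm behind it; z points along the fingers, y is the direction in which the jaws open and shut (so a half turn about z gives the same grasp; the last joint's range is limited). The gripper opens to 85 mm and grips with 20 to 120 N. Pads are 22 mm wide; open, the fingers measure 114 mm over their backs; the gripper's body (76 mm by 85 mm) begins 54 mm behind the grasp point. The pads swing forward as they close: fully open they stand 13 mm farther back than shut.
Start: joints at [-1.406, 0.628, 0.038, 1.517, -0.027, 0.996, -0.02], TCP at [148.666, 632.784, 231.313] pointing down, gripper open.
Joint ranges: [-3.06, 3.06], [-0.37, 2.12], [-1.25, 1.32], [0.18, 2.47], [-1.1, 4.24], [0.23, 1.98], [-2.94, 2.94]. Speed limits (rad/s): [2.57, 2.57, 3.14, 3.14, 3.14, 3.14, 3.14].

## Interface

Orientations are given as [roll, pitch, yaw] about the fixed x, y, z axes, in that order (R = Rz(yaw) Ry(pitch) Rx(roll)).
In Python, from cell import read_state, get_image, finish_job gives the robot as it stands.
- The arm moves only by the tool carry_out, never from a script. Its argument "series" is a list that holds one entry, the list of rows, each a list of 7 numbers: the shift along the tool's x, y, z in cm, then the turn, a rotation vector about the tool's x, y, z in rad, then the finger opening in cm, from 0 to 8.54. In form: [[[x, y, z, wx, wy, wz, grip], ...]]. A call has 1 to 5 rows; each row is the pose to reach, as a shift and turn from the pose commanded when the call began, along the tool's axes at that moment; what a row does not reach only later rows make up. A row lasts 1/12 s, in which the tool goes at most 41.7 mm and 7.16 degrees, less where a joint would pass 70% of its speed; a pose out of reach is approached as far as the arm can. A call with a gripper value outside its range is refused whole. The fingers move at their own pace and stop on an object; the grip force is fixed at half the most. Time passes only in rows, so rows that repeat a pose let the fingers close. It gives the time, the measured TCP pose, the force and the opening at its end, in the units of the state.
- read_state(): the state, without advancing time (a new reading comes with each control period).
- get_image(name): name is "scene" or "top" or "wrist"; returns a dict with "img" (384x512x3 uint8, blue, green, red), "z_map" (384x512 float32, mm along the optical axis (not along the pixel's ray), 0 where there is no reading), "mtx" (3x3 intrinsics, pixels), "T" (4x4, takes a point from camera to world coordinates); the wrist camera has in their place "T_tool_cam" (4x4, takes a point from camera to tool coordinates, whose origin is the TCP and whose axes are the flange's). Camera axes: x right, y down, z forward; pixel columns grow to the right and rows downward; lengths in mm; the calibration is good to about 2 mm. A picture is of the moment at which its call begins: read the wrist's pose just before it.
- finish_job(): hands the job in, once; it reports no verdict.
The state is a dict: "clock": time; "qpos": joint angles; "qd": joint speeds; "tau": joint torques, N m; "eef_pos": TCP position; "tool_rot": TCP orientation; "force": force on the tool from outside, world axes, zero at the start; "torque": the same for the moment, N m; "width": finger opening in mm.
Only numpy, scipy, OpenCV 4.12 (cv2) and the standard library are available. Lean on these libraries where they do the work, as an engineer would, in place of code of your own. Each camera call takes 0.05 s, during which the arm holds its last target.

## Working session

There is one attempt and no reset: what is moved stays moved. The work goes in short steps, Python scripts to look and compute and a tool call to move; the robot and the scene stay as the last step left them, time stands still between calls to the robot, and variables do not carry over. Pictures are saved under pics/ and viewed, and the job is handed in when it is done.

Besides the shell and the picture viewer there is one more tool, called after "Call:" as name(argument=value, ...), one argument or row to a line, values as JSON. carry_out: Moves the arm, as the interface text tells. Its arguments: {"type":"object","properties":{"series":{"type":"array","items":{"type":"array","items":{"type":"array","items":{"type":"number"}}}}},"required":["series"]}

```bash
mkdir -p pics; ls; python3 - <<'E'
from cell import *
import cv2
s=read_state();print(s)
for n in("scene","top","wrist"):
    d=get_image(n);cv2.imwrite(f"pics/{n}0.png",d["img"]);print(n,d["mtx"].round(1).tolist(),d.get("T",d.get("T_tool_cam")).round(3).tolist())
    import numpy as np; np.savez(f"{n}0.npz",**d)
E
```

```text
pics
{'clock': 0.0, 'qpos': array([-1.40579271,  0.62931146,  0.03840333,  1.51836948, -0.02702047,
        0.99631711, -0.02004434]), 'qd': array([ 0.00103938, -0.0008568 ,  0.00041564,  0.00148772, -0.00179439,
        0.00105605, -0.0003715 ]), 'tau': array([-4.64225595e-04, -5.63402081e+01,  1.22604545e+00, -1.93449157e+01,
        1.09489143e-02,  1.03272949e-02, -6.99481220e-06]), 'eef_pos': array([148.49375764, 632.16400363, 230.41037872]), 'tool_rot': array([-3.13970352e+00, -1.64587229e-05,  2.91076475e+00]), 'force': array([-0.81634785, -0.06592485, -0.94461244]), 'torque': array([-0.06128209, -0.0489501 ,  0.00578141]), 'width': 85.56268044460379}
scene [[369.2, 0.0, 253.2], [0.0, 369.2, 188.7], [0.0, 0.0, 1.0]] [[-0.047, 0.866, -0.498, 1030.161], [0.999, 0.047, -0.014, 14.499], [0.012, -0.498, -0.867, 864.826], [0.0, 0.0, 0.0, 1.0]]
top [[374.6, 0.0, 255.1], [0.0, 374.6, 189.1], [0.0, 0.0, 1.0]] [[0.017, -0.998, 0.06, 516.891], [-1.0, -0.017, -0.004, 5.878], [0.005, -0.06, -0.998, 1122.309], [0.0, 0.0, 0.0, 1.0]]
wrist [[325.2, 0.0, 252.8], [0.0, 325.2, 191.1], [0.0, 0.0, 1.0]] [[0.0, -0.956, -0.292, 74.019], [1.0, 0.0, 0.0, -0.451], [0.0, -0.292, 0.956, -143.756], [0.0, 0.0, 0.0, 1.0]]
```

View pics/scene0.png

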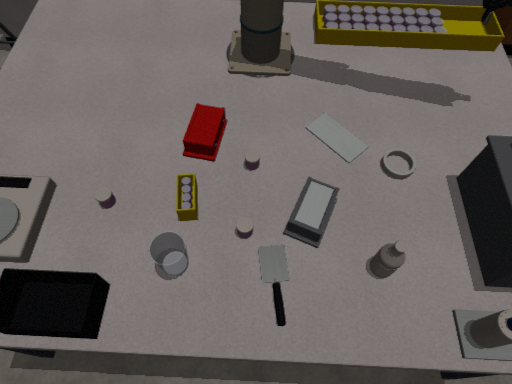

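View pics/top0.png

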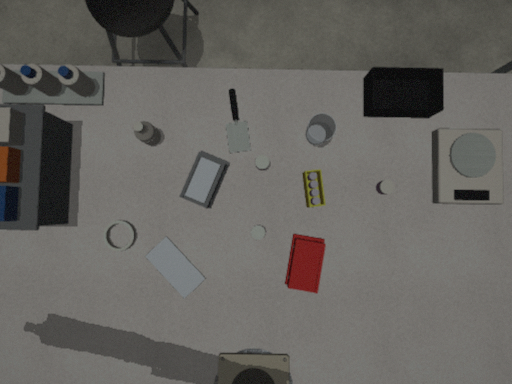

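View pics/wrist0.png

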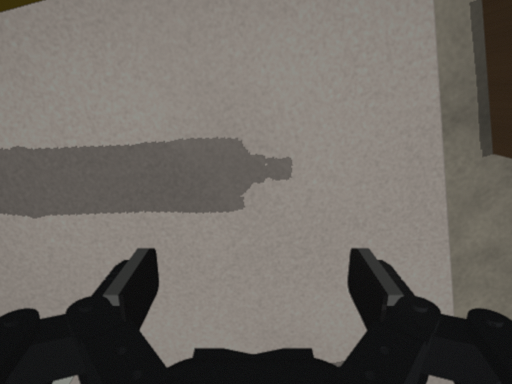

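The scene view shows the candidates for the cover: a plate in the grey holder at scene (313,205) / top (205,180), and a bare plate on the bench at scene (336,137) / top (175,267), which looks bigger. The red block at top (305,263) is the holder look-alike. The narrow yellow tray is at scene (187,197) / top (314,188), and the large yellow tray is at scene (405,25). I choose the plate in the grey holder and will check it in close crops.

```bash
python3 - <<'E'
import cv2,numpy as np
t=cv2.imread("pics/top0.png");s=cv2.imread("pics/scene0.png")
a=cv2.resize(t[145:215,170:240],(390,390),interpolation=cv2.INTER_CUBIC)
b=cv2.resize(s[170:250,275:355],(390,390),interpolation=cv2.INTER_CUBIC)
cv2.imwrite("pics/crop1.png",np.hstack([a,b]))
a=cv2.resize(t[160:215,290:345],(390,390),interpolation=cv2.INTER_CUBIC)
b=cv2.resize(s[165:230,155:220],(390,390),interpolation=cv2.INTER_CUBIC)
cv2.imwrite("pics/crop2.png",np.hstack([a,b]))
E
```

```text
(no output)
```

View pics/crop1.png

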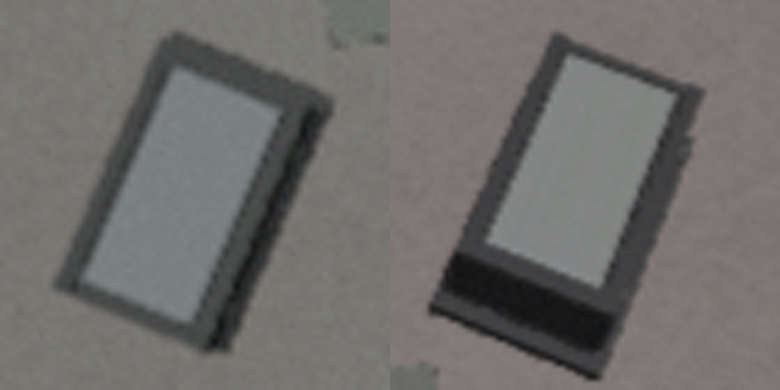

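View pics/crop2.png

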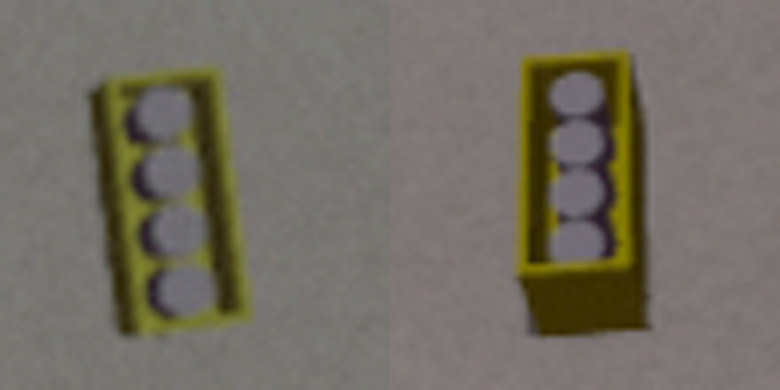

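The crops show a plate nearly filling the grey holder (top crop about (185,195)) and a small tray holding four vials. Next I measure these and compare the plate sizes.

```bash
cat > h.py <<'E'
import numpy as np,cv2
from scipy.spatial.transform import Rotation as R
def load(n): return dict(np.load(n))
def ray(d,px,T=None):
    T=d["T"] if T is None else T
    px=np.atleast_2d(px).astype(float)
    v=np.c_[px,np.ones(len(px))]@np.linalg.inv(d["mtx"]).T
    return T[:3,3],v@T[:3,:3].T
def plane(d,px,z,T=None):
    o,v=ray(d,px,T); return o+v*((z-o[2])/v[:,2])[:,None]
def tri(o1,v1,o2,v2):
    out=[]
    for a,b in zip(v1,v2):
        A=np.c_[a,-b];k=np.linalg.lstsq(A,o2-o1,rcond=None)[0]
        p,q=o1+k[0]*a,o2+k[1]*b; out.append(np.r_[(p+q)/2,np.linalg.norm(p-q)])
    return np.array(out)
def cloud(d,T=None):
    T=d["T"] if T is None else T
    h,w=d["z_map"].shape;u,v=np.meshgrid(np.arange(w),np.arange(h))
    p=np.stack([u,v,np.ones_like(u)],-1).reshape(-1,3)@np.linalg.inv(d["mtx"]).T*d["z_map"].reshape(-1,1)
    return (p@T[:3,:3].T+T[:3,3]).reshape(h,w,3)
def wristT(d,s):
    T=np.eye(4);T[:3,:3]=R.from_euler("xyz",s["tool_rot"]).as_matrix();T[:3,3]=s["eef_pos"]
    return T@d["T_tool_cam"]
E
python3 - <<'E'
from h import *
for n,box,box2,tr in(("top0.npz",(170,145,240,215),(140,230,210,300),(295,160,335,215)),("scene0.npz",(275,170,355,250),(300,105,375,165),(165,165,210,228))):
    d=load(n);img=d["img"];c=cloud(d)
    for nm,b,z in(("plate",box,59),("big",box2,4)):
        x0,y0,x1,y1=b;g=cv2.cvtColor(img,cv2.COLOR_BGR2GRAY)[y0:y1,x0:x1]
        t,m=cv2.threshold(g,0,255,cv2.THRESH_OTSU)
        cs=cv2.findContours(m,cv2.RETR_EXTERNAL,cv2.CHAIN_APPROX_NONE)[0]
        for k in sorted(cs,key=cv2.contourArea)[-2:]:
            k=k[:,0]+[x0,y0];p=plane(d,k,z)[:,:2].astype(np.float32)
            print(n,nm,t,cv2.minAreaRect(p), cv2.boxPoints(cv2.minAreaRect(k.astype(np.float32))).round().tolist())
    x0,y0,x1,y1=tr;hsv=cv2.cvtColor(img,cv2.COLOR_BGR2HSV)[y0:y1,x0:x1]
    m=((hsv[...,0]>20)&(hsv[...,0]<35)&(hsv[...,1]>120)&(c[y0:y1,x0:x1,2]>54)).astype(np.uint8)
    ys,xs=np.nonzero(m);p=plane(d,np.c_[xs+x0,ys+y0],60)[:,:2].astype(np.float32)
    print("tray",len(xs),cv2.minAreaRect(p),np.median(c[y0:y1,x0:x1,2][m>0]))
    x0,y0,x1,y1=box;z=c[y0:y1,x0:x1,2];zz=z[z>40];print("z holder",np.percentile(zz,[5,25,50,75,95]).round(1))
    ys,xs=np.nonzero(z>45);P=c[y0:y1,x0:x1][ys,xs][:,:2].astype(np.float32);print("holder top",cv2.minAreaRect(P))
E
```

```text
top0.npz plate 93.0 ((605.7565307617188, 146.612060546875), (197.1415252685547, 197.66856384277344), 1.0281051397323608) [[170.0, 145.0], [239.0, 145.0], [239.0, 214.0], [170.0, 214.0]]
top0.npz big 120.0 ((399.4005432128906, 172.0116729736328), (129.3266143798828, 82.19587707519531), 12.306587219238281) [[179.0, 231.0], [206.0, 226.0], [214.0, 269.0], [187.0, 274.0]]
top0.npz big 120.0 ((348.58172607421875, 236.0618896484375), (169.56475830078125, 86.69386291503906), 46.503849029541016) [[144.0, 258.0], [164.0, 236.0], [205.0, 277.0], [184.0, 298.0]]
tray 125 ((586.916259765625, -167.34463500976562), (101.32614135742188, 45.031429290771484), 8.098976135253906) 59.327838541824576
z holder [53.5 56.4 58.2 59.7 61.8]
holder top ((581.1920776367188, 93.66012573242188), (210.64852905273438, 139.92196655273438), 68.32596588134766)
scene0.npz plate 88.0 ((611.41455078125, 160.37625122070312), (223.68075561523438, 205.5496368408203), 1.0340293645858765) [[275.0, 170.0], [354.0, 170.0], [354.0, 249.0], [275.0, 249.0]]
scene0.npz big 105.0 ((333.21685791015625, 244.81466674804688), (219.65072631835938, 245.81040954589844), 3.161403179168701) [[300.0, 105.0], [374.0, 105.0], [374.0, 164.0], [300.0, 164.0]]
tray 230 ((586.3786010742188, -165.95726013183594), (108.2554931640625, 46.440818786621094), 7.196617603302002) 60.52190459856973
z holder [54.1 58.4 59.8 61.  62.6]
holder top ((778.2569580078125, 84.91983795166016), (83.93599700927734, 520.1541748046875), 68.27304077148438)
```

```bash
python3 - <<'E'
from h import *
res={}
for n,box in(("top0.npz",(170,145,240,215)),("scene0.npz",(275,170,355,250))):
    d=load(n);img=d["img"];c=cloud(d);x0,y0,x1,y1=box
    g=cv2.cvtColor(img,cv2.COLOR_BGR2GRAY).astype(int)
    z=cv2.medianBlur(d["z_map"],3);d2=dict(d);d2["z_map"]=z;c=cloud(d2)[...,2]
    H=np.zeros(g.shape,np.uint8);H[y0:y1,x0:x1]=(c>45)[y0:y1,x0:x1]
    cs=max(cv2.findContours(H,0,1)[0],key=cv2.contourArea);H[:]=0;cv2.drawContours(H,[cs],-1,1,-1)
    p=plane(d,cs[:,0],58)[:,:2].astype(np.float32);print(n,"holder",cv2.minAreaRect(p))
    v=g[H>0];t,_=cv2.threshold(v.astype(np.uint8),0,255,cv2.THRESH_OTSU)
    m=((g>t)&(cv2.erode(H,np.ones((3,3)))>0)).astype(np.uint8)
    k=max(cv2.findContours(m,0,1)[0],key=cv2.contourArea)[:,0]
    print(t,"plate",cv2.minAreaRect(plane(d,k,59)[:,:2].astype(np.float32)))
    M=cv2.moments(m,True);res[n]=(d,[M["m10"]/M["m00"],M["m01"]/M["m00"]])
a,b=res.values();print("tri plate",tri(*ray(*a),*ray(*b)))
E
```

```text
top0.npz holder ((604.0602416992188, 151.3472137451172), (85.8177261352539, 139.9017333984375), 67.71965026855469)
97.0 plate ((604.7784423828125, 152.68362426757812), (60.173789978027344, 119.73765563964844), 68.39118194580078)
scene0.npz holder ((605.6038818359375, 153.57138061523438), (84.08037567138672, 146.4358673095703), 68.0206527709961)
95.0 plate ((602.4261474609375, 154.31150817871094), (59.419246673583984, 119.68848419189453), 68.37554931640625)
tri plate [[604.61521348 153.17722945  58.82864735   1.09323803]]
```

Both plate views agree: 120×60, centre about (604,153), triangulated z 58.8. The loose plate is about 165×85, so it is the larger one. I need a wrist view to see which end of the holder is open.

Call:
carry_out(
  series=[
    [[-3.3, -2.24, 0, 0, 0, 0, 8.5], [-6.6, -4.48, 0, 0, 0, 0, 8.5], [-9.9, -6.72, 0, 0, 0, 0, 8.5], [-13.2, -8.96, 0, 0, 0, 0, 8.5], [-16.6, -11.2, 0, 0, 0, 0, 8.5]],
  ],
)

```text
clock: 0.57
eef_pos: [285.3, 484.2, 231.1]
tool_rot: [-3.141, -0.0, 2.912]
force: [0.5, -0.5, -0.2]
width: 85.1
```

Call:
carry_out(
  series=[
    [[-3.3, -2.24, 0, 0, 0, 0, 8.5], [-6.6, -4.48, 0, 0, 0, 0, 8.5], [-9.9, -6.72, 0, 0, 0, 0, 8.5], [-13.2, -8.96, 0, 0, 0, 0, 8.5], [-16.6, -11.2, 0, 0, 0, 0, 8.5]],
  ],
)

```text
clock: 0.98
eef_pos: [421.3, 337.1, 231.2]
tool_rot: [-3.141, -0.0, 2.911]
force: [0.3, 0.4, -0.3]
width: 84.9
```

Call:
carry_out(
  series=[
    [[-3.3, -2.24, 0, 0, 0, 0, 8.5], [-6.6, -4.48, 0, 0, 0, 0, 8.5], [-9.9, -6.72, 0, 0, 0, 0, 8.5], [-13.2, -8.96, 0, 0, 0, 0, 8.5], [-16.6, -11.2, 0, 0, 0, 0, 8.5]],
  ],
)

```text
clock: 1.4
eef_pos: [557.3, 190.1, 231.1]
tool_rot: [-3.141, -0.001, 2.911]
force: [0.0, 0.7, -0.1]
width: 84.9
```

Call:
carry_out(
  series=[
    [[-3.4, -2.4, 0, 0, 0, 0.1, 0], [-3.4, -2.4, 0, 0, 0, 0.148, 0], [-3.4, -2.4, 0, 0, 0, 0.148, 0], [-3.4, -2.4, 0, 0, 0, 0.148, 0]],
  ],
)

```text
clock: 1.73
eef_pos: [583.7, 160.8, 230.8]
tool_rot: [-3.141, -0.001, 2.764]
force: [-1.1, 1.0, 0.0]
width: 38.1
```

```bash
python3 - <<'E'
from cell import *
from h import *
s=read_state();d=get_image("wrist");print(s["clock"],s["eef_pos"],s["tool_rot"],s["force"],s["width"])
d["TW"]=wristT(d,s);np.savez("w1.npz",**d);cv2.imwrite("pics/w1.png",cv2.resize(d["img"],(768,576)))
E
```

```text
1.7333 [583.7360194  160.79401711 230.79084088] [-3.14141826e+00 -1.41871203e-03  2.76365675e+00] [-1.0987502   0.98651844  0.03305246] 38.10602197993503
```

View pics/w1.png

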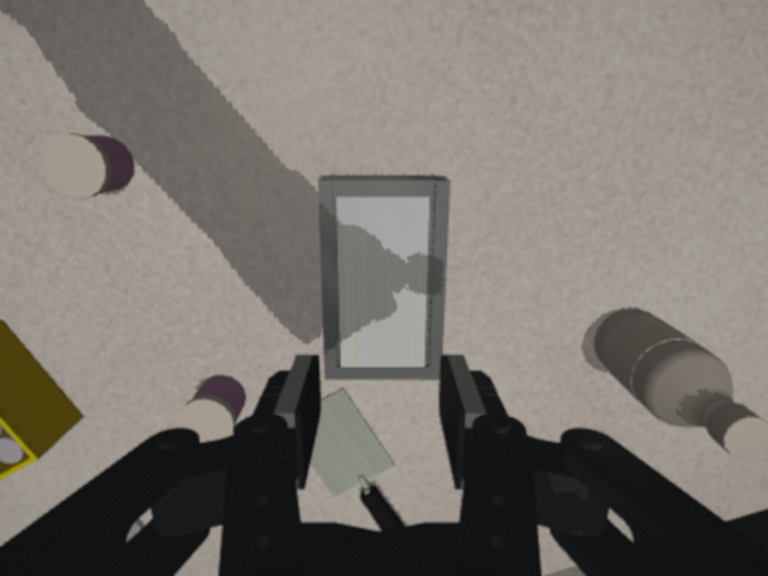

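The wrist view shows the holder at (385,280) in the enlarged picture, and the far face of its upper end is just visible at (385,178). I'll zoom in with contrast to find the open end.

```bash
python3 - <<'E'
from h import *
d=load("w1.npz");c=d["img"][110:260,205:305]
f=cv2.cvtColor(c,cv2.COLOR_BGR2GRAY).astype(float);f=np.clip((f-40)*2,0,255).astype(np.uint8)
f=cv2.resize(f,None,fx=4,fy=4,interpolation=cv2.INTER_NEAREST)
z=cloud(d,d["TW"])[110:260,205:305,2].astype(np.float32);z=cv2.blur(z,(5,3));zz=np.clip((z-48)*18,0,255).astype(np.uint8)
cv2.imwrite("pics/w1c.png",np.hstack([f[:600],cv2.resize(zz,None,fx=3.9,fy=4)[:600]]))
E
```

```text
(no output)
```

View pics/w1c.png

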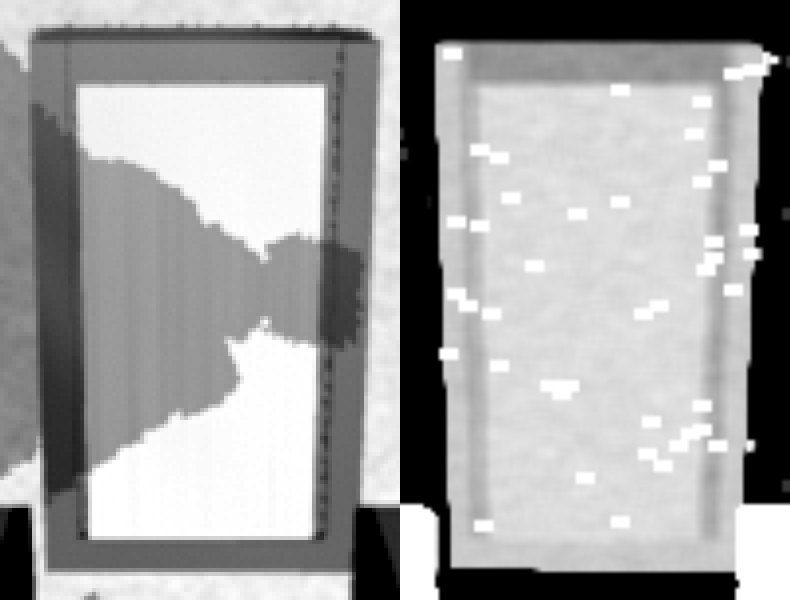

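The depth crop (right side) is lower at the top end, at crop (590,60), and shows a full wall at the bottom. The open front is therefore the image-top end, which is tool +x, towards the robot.

```bash
python3 - <<'E'
from h import *
d=load("w1.npz");T=d["TW"]
def P(l,z): return plane(d,np.array(l)/4-.5+[205,110],z,T)[:,:2]
p=P([(77,85),(325,85),(316,538),(88,538)],59);h=P([(31,41),(378,41),(351,570),(48,570)],58)
yv=2.7637;x=np.array([np.cos(yv),np.sin(yv)]);y=np.array([np.sin(yv),-np.cos(yv)])
for n,q in(("plate",p),("holder",h)):
    print(n,q.mean(0).round(1),[np.linalg.norm(q[i]-q[(i+1)%4]).round(1) for i in range(4)])
    e=(q[0]+q[1]-q[2]-q[3]);print("yaw",np.arctan2(e[1],e[0]))
e=(p[0]+p[1])/2;f=(h[0]+h[1])/2;print("front gap",(f-e)@x, "tcp",T[:3,3])
# depth-based heights
c=cloud(d,T)[...,2]
for n,b in(("plate",(228,135,285,142)),("bedfront",(228,123,280,127))):print(n,np.median(c[b[1]:b[3],b[0]:b[2]]))
t=np.array([583.7,160.8]);print("plate centre rel tcp in tool",(p.mean(0)-t)@x,(p.mean(0)-t)@y,"est2",(np.array([604.6,153.2])-t)@x,(np.array([604.6,153.2])-t)@y)
E
```

```text
plate [604.1 154.5] [np.float64(59.5), np.float64(119.6), np.float64(60.8), np.float64(119.6)]
yaw 2.7679019571498498
holder [604.  154.6] [np.float64(82.8), np.float64(139.8), np.float64(81.7), np.float64(139.8)]
yaw 2.7568065651728673
front gap 10.270738028107868 tcp [515.05943075 187.69435474 374.65302575]
plate 60.311040351197505
bedfront 56.39462242989478
plate centre rel tcp in tool -21.33370445685473 1.6829227501475108 est2 -22.229500406636912 0.6475427949785388
```

Call:
carry_out(
  series=[
    [[-3.0, 0.1, 2, 0, 0, 0, 0], [-4.2, 0.1, 5.5, 0, 0, 0, 0], [-4.2, 0.1, 9, 0, 0, 0, 0], [-4.2, 0.1, 12.5, 0, 0, 0, 0], [-4.2, 0.1, 15, 0, 0, 0, 0]],
  ],
)

```text
clock: 2.2
eef_pos: [621.2, 147.9, 78.3]
tool_rot: [-3.141, -0.004, 2.767]
force: [0.3, -0.5, -0.1]
width: -0.2
```

Call:
carry_out(
  series=[
    [[0, 0, 0.5, 0, 0, 0, 0], [0, 0, 1.0, 0, 0, 0, 0], [0, 0, 1.2, 0, 0, 0, 0], [0, 0, 1.2, 0, 0, 0, 0]],
  ],
)

```text
clock: 2.53
eef_pos: [624.5, 146.9, 70.7]
tool_rot: [3.14, 0.002, 2.764]
force: [0.0, 1.2, 0.5]
width: -0.2
```

```bash
python3 - <<'E'
from cell import *
from h import *
s=read_state();d=get_image("wrist");print(s["clock"],s["eef_pos"],s["tool_rot"],s["force"],s["width"])
d["TW"]=wristT(d,s);np.savez("w2.npz",**d);cv2.imwrite("pics/w2.png",d["img"])
E
```

```text
2.5333 [624.4589706  146.90833635  70.71422894] [3.13991982e+00 1.80067835e-03 2.76388661e+00] [0.04203339 1.22214654 0.46031251] -0.2180636090857573
```

View pics/w2.png

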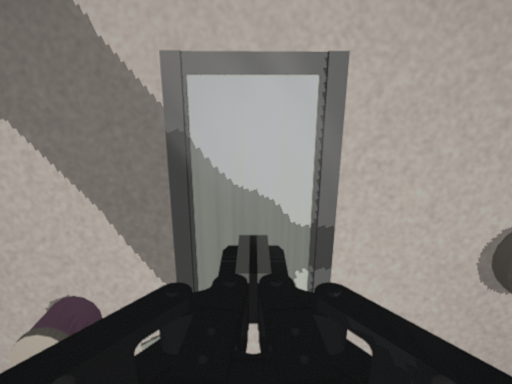

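The fingertips at (253,265) are over the plate between the rails. The plate's front end is at row 75 and the bed edge is at row 52. I'll triangulate the height from the two wrist positions.

```bash
python3 - <<'E'
from h import *
a=load("w1.npz");b=load("w2.npz")
g=cv2.cvtColor(b["img"],cv2.COLOR_BGR2GRAY).astype(int)
print("col255",g[44:82,230].tolist())
print("row100",g[100,150:200].tolist(),g[100,305:360].tolist())
A=np.array([(77,85),(325,85)])/4-.5+[205,110]
B=np.array([(187.5,74.5),(320,74.5)])
print(tri(*ray(a,A,a["TW"]),*ray(b,B,b["TW"])))
c=cloud(b,b["TW"])[...,2];print(np.median(c[80:120,200:260]),np.median(c[56:70,200:310]))
p=plane(b,B,59,b["TW"])[:,:2];f=plane(b,[(190,51.5),(318,51.5)],55,b["TW"])[:,:2];x=np.array([np.cos(2.764),np.sin(2.764)])
print(p,f,(f.mean(0)-p.mean(0))@x)
E
```

```text
col255 [167, 167, 166, 164, 161, 159, 149, 126, 109, 110, 110, 111, 110, 111, 111, 112, 112, 113, 113, 113, 114, 113, 113, 115, 115, 115, 115, 115, 115, 114, 134, 164, 174, 174, 173, 173, 173, 174]
row100 [112, 113, 113, 113, 113, 117, 149, 163, 163, 162, 163, 162, 146, 117, 103, 102, 103, 103, 104, 103, 104, 105, 105, 105, 106, 105, 106, 107, 108, 108, 108, 108, 93, 84, 100, 109, 109, 119, 155, 171, 171, 172, 171, 172, 172, 173, 173, 173, 173, 173] [175, 175, 175, 176, 176, 175, 176, 176, 176, 176, 176, 176, 151, 119, 105, 106, 105, 106, 104, 79, 64, 92, 102, 102, 102, 101, 102, 101, 100, 102, 101, 101, 100, 100, 99, 100, 99, 100, 98, 99, 131, 161, 170, 170, 169, 170, 170, 171, 170, 169, 167, 165, 165, 164, 164]
[[5.37623859e+02 1.48645083e+02 5.68052749e+01 5.48534130e-01]
 [5.59466427e+02 2.04090600e+02 6.10130027e+01 6.88730816e-01]]
60.20894097502472 56.23567195349354
[[537.82502937 149.26367674]
 [559.79903393 204.70707884]] [[528.88536548 153.83944197]
 [550.23664592 207.72653478]] 9.999453723255778
```

Call:
carry_out(
  series=[
    [[0, 0, 0.4, 0, 0, 0, 0], [0, 0, 0.8, 0, 0, 0, 0], [0, 0, 0.8, 0, 0, 0, 0], [0, 0, 0.8, 0, 0, 0, 0]],
  ],
)

```text
clock: 2.92
eef_pos: [623.5, 146.0, 61.4]
tool_rot: [-3.142, -0.0, 2.763]
force: [-0.3, -0.0, 0.1]
width: 0.2
```

Call:
carry_out(
  series=[
    [[0, 0, 0.1, 0, 0, 0, 0], [0, 0, 0.1, 0, 0, 0, 0], [0, 0, 0.1, 0, 0, 0, 0]],
  ],
)

```text
clock: 3.17
eef_pos: [623.6, 146.0, 60.3]
tool_rot: [3.142, 0.0, 2.763]
force: [-0.4, 0.1, -0.6]
width: 0.2
```

Call:
carry_out(
  series=[
    [[0, 0, 0.05, 0, 0, 0, 0], [0, 0, 0.1, 0, 0, 0, 0], [0, 0, 0.1, 0, 0, 0, 0]],
  ],
)

```text
clock: 3.42
eef_pos: [623.6, 146.0, 59.2]
tool_rot: [-3.142, -0.0, 2.763]
force: [-1.0, -0.5, 0.7]
width: -0.3
```

Call:
carry_out(
  series=[
    [[0, 0, 0.02, 0, 0, 0, 0], [0, 0, 0.04, 0, 0, 0, 0], [0, 0, 0.04, 0, 0, 0, 0]],
  ],
)

```text
clock: 3.67
eef_pos: [623.6, 146.1, 59.2]
tool_rot: [3.141, -0.0, 2.763]
force: [-0.3, -0.6, 3.1]
width: -0.1
```

Call:
carry_out(
  series=[
    [[0, 0, 0.02, 0, 0, 0, 0], [0, 0, 0.04, 0, 0, 0, 0], [0, 0, 0.04, 0, 0, 0, 0]],
  ],
)

```text
clock: 3.92
eef_pos: [623.6, 146.0, 59.2]
tool_rot: [3.141, 0.0, 2.763]
force: [-2.1, 0.1, 6.3]
width: -0.3
```

Call:
carry_out(
  series=[
    [[0.2, 0, 0, 0, 0, 0, 0], [0.5, 0, 0, 0, 0, 0, 0], [0.8, 0, 0, 0, 0, 0, 0], [1.0, 0, 0, 0, 0, 0, 0], [1.0, 0, 0, 0, 0, 0, 0]],
  ],
)

```text
clock: 4.33
eef_pos: [614.8, 150.0, 59.1]
tool_rot: [3.141, 0.002, 2.763]
force: [1.4, -0.4, 5.1]
width: -0.4
```

```bash
cat > gap.py <<'E'
from cell import *
from h import *
import sys
s=read_state();d=get_image("wrist");print(s["clock"],s["eef_pos"],s["tool_rot"],s["force"],s["width"])
d["TW"]=wristT(d,s);np.savez(sys.argv[1]+".npz",**d);cv2.imwrite(f"pics/{sys.argv[1]}.png",d["img"])
E
python3 gap.py w3
```

```text
4.3333 [614.81741038 150.0291356   59.13736639] [3.14060747e+00 1.58042694e-03 2.76303915e+00] [ 1.38240689 -0.36864841  5.079561  ] -0.3619414070514063
```

View pics/w3.png

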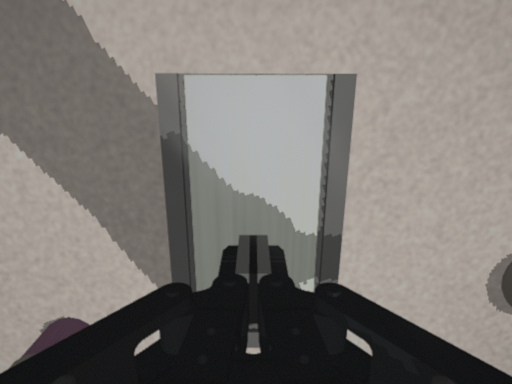

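The plate moved with the finger: its front end is now level with the bed edge at row 74. I keep sliding.

Call:
carry_out(
  series=[
    [[0.4, 0, 0, 0, 0, 0, 0], [0.9, 0, 0, 0, 0, 0, 0], [1.4, 0, 0, 0, 0, 0, 0], [1.9, 0, 0, 0, 0, 0, 0], [2.3, 0, 0, 0, 0, 0, 0]],
  ],
)

```text
clock: 4.8
eef_pos: [593.7, 158.5, 59.1]
tool_rot: [3.14, 0.002, 2.763]
force: [2.6, -0.1, 5.8]
width: 0.1
```

Call:
carry_out(
  series=[
    [[0.4, 0, 0, 0, 0, 0, 0], [0.9, 0, 0, 0, 0, 0, 0], [1.4, 0, 0, 0, 0, 0, 0], [1.8, 0, 0, 0, 0, 0, 0], [1.8, 0, 0, 0, 0, 0, 0]],
  ],
)

```text
clock: 5.22
eef_pos: [576.1, 165.6, 59.1]
tool_rot: [3.141, 0.001, 2.763]
force: [1.0, 0.0, 7.1]
width: -0.3
```

```bash
python3 gap.py w4
```

```text
5.2167 [576.14613295 165.55180657  59.10838157] [3.14060898e+00 8.46897947e-04 2.76338145e+00] [0.99595643 0.02131546 7.11529982] -0.2800240925056897
```

View pics/w4.png

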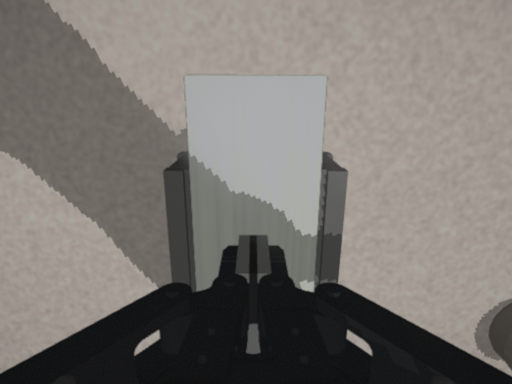

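No slip (the front end is still at row 75) and the overhang is about 41 mm. I add about 6 mm, then lift straight off.

Call:
carry_out(
  series=[
    [[0.3, 0, 0, 0, 0, 0, 0], [0.6, 0, 0, 0, 0, 0, 0], [0.6, 0, 0, 0, 0, 0, 0], [0.6, 0, 0, 0, 0, 0, 0]],
  ],
)

```text
clock: 5.6
eef_pos: [571.1, 167.5, 59.1]
tool_rot: [3.14, 0.001, 2.763]
force: [0.7, -0.4, 6.6]
width: -0.0
```

Call:
carry_out(
  series=[
    [[0, 0, -0.2, 0, 0, 0, 0], [0, 0, -0.6, 0, 0, 0, 0], [0, 0, -2, 0, 0, 0, 0], [0, 0, -5, 0, 0, 0, 0], [0, 0, -8, 0, 0, 0, 0]],
  ],
)

```text
clock: 6.02
eef_pos: [568.4, 166.9, 137.9]
tool_rot: [-3.139, -0.004, 2.763]
force: [-0.2, -0.1, -0.8]
width: 0.1
```

Call:
carry_out(
  series=[
    [[2, 0, -3, 0, 0, 0, 8.5], [5, 0, -5, 0, 0, 0, 8.5], [7, 0, -5, 0, 0, 0, 8.5], [7, 0, -5, 0, 0, 0, 8.5], [7, 0, -5, 0, 0, 0, 8.5]],
  ],
)

```text
clock: 6.43
eef_pos: [504.0, 193.8, 188.7]
tool_rot: [-3.141, -0.001, 2.765]
force: [0.4, 0.4, 0.2]
width: 60.5
```

Call:
carry_out(
  series=[
    [[0, 0, 0, 0, 0, 0, 8.5], [0, 0, 0, 0, 0, 0, 8.5], [0, 0, 0, 0, 0, 0, 8.5], [0, 0, 0, 0, 0, 0, 8.5], [0, 0, 0, 0, 0, 0, 8.5]],
  ],
)

```text
clock: 6.85
eef_pos: [505.9, 192.5, 188.1]
tool_rot: [-3.141, -0.0, 2.762]
force: [-0.8, 0.2, -0.2]
width: 85.0
```

```bash
python3 gap.py w5; python3 - <<'E'
from cell import *
from h import *
for n in("top","scene"):
    d=get_image(n);np.savez(n+"1.npz",**d)
    cv2.imwrite(f"pics/{n}1.png",d["img"])
E
```

```text
6.85 [505.86066604 192.51390014 188.05229045] [-3.14097523e+00 -3.48072043e-04  2.76191014e+00] [-0.79473433  0.2172574  -0.18856934] 85.01249771445356
```

View pics/w5.png

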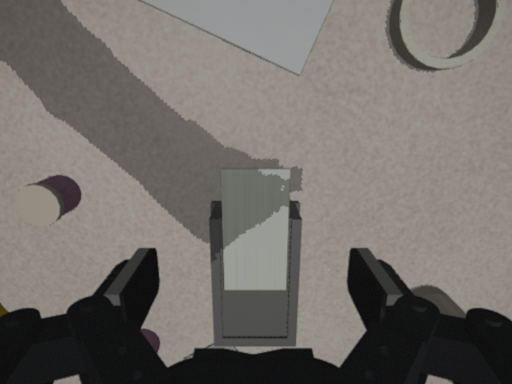

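View pics/top1.png

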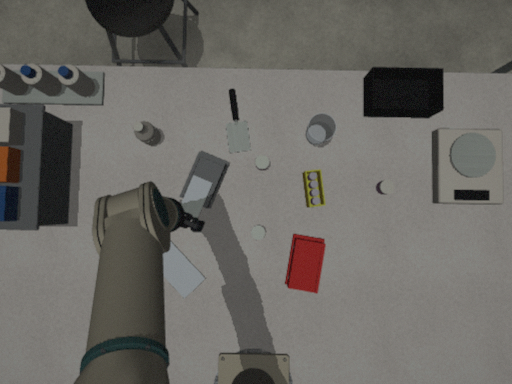

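The wrist view shows the plate free and overhanging: its front end is at row 168, the bed edge at row 203 and its rear end at row 290. The big plate lies clear at the top of the image. I now measure where to grasp.

```bash
python3 - <<'E'
from h import *
d=load("w5.npz");T=d["TW"];g=cv2.cvtColor(d["img"],cv2.COLOR_BGR2GRAY).astype(int)
print(g[160:176,235].tolist(),g[282:300,255].tolist());print(g[185,212:232].tolist(),g[185,280:300].tolist());print(g[270,215:232].tolist(),g[270,280:295].tolist())
E
```

```text
[105, 104, 102, 101, 100, 101, 100, 97, 93, 101, 110, 110, 109, 109, 110, 109] [154, 154, 153, 154, 153, 154, 155, 140, 103, 82, 81, 81, 81, 81, 81, 80, 81, 81]
[98, 99, 100, 98, 97, 98, 100, 100, 92, 99, 105, 106, 105, 107, 108, 108, 109, 109, 109, 109] [108, 122, 129, 130, 115, 110, 110, 109, 108, 97, 97, 101, 99, 97, 98, 98, 100, 101, 100, 103]
[81, 82, 82, 81, 81, 70, 76, 81, 91, 138, 155, 153, 154, 154, 155, 155, 155] [154, 153, 154, 154, 154, 152, 130, 97, 81, 67, 75, 83, 82, 83, 83]
```

```bash
python3 - <<'E'
from h import *
d=load("w5.npz");T=d["TW"]
# edges: front row168.3, rear row 289.8; left (220.3@185, 223.5@270), right (289.2@185, 286.3@270)
lx=lambda r:220.3+(r-185)*3.2/85; rx=lambda r:289.2-(r-185)*2.9/85
q=[(lx(168.3),168.3),(rx(168.3),168.3),(rx(289.8),289.8),(lx(289.8),289.8)]
p=plane(d,q,59,T)[:,:2];print(p,p.mean(0),[np.linalg.norm(p[i]-p[(i+1)%4]).round(1) for i in range(4)])
e=p[0]+p[1]-p[2]-p[3];yw=np.arctan2(e[1],e[0]);print("yaw",yw)
x=np.array([np.cos(2.762),np.sin(2.762)]);y=np.array([np.sin(2.762),-np.cos(2.762)])
f=plane(d,[(211,203),(300,203)],58,T)[:,:2];print("overhang",((p[0]+p[1])/2-f.mean(0))@x)
t=np.array([505.9,192.5]);m=(p[0]+p[1])/2
print("front mid in tool",(m-t)@x,(m-t)@y,"centre",(p.mean(0)-t)@x,(p.mean(0)-t)@y)
c=cloud(d,T);print("z",np.median(c[175:200,225:285,2]),np.median(c[250:280,230:280,2]))
# second-view height: scene
w4=load("w4.npz")
E
```

```text
[[484.73044348 169.79415617]
 [507.01403238 225.71208854]
 [618.64343953 181.1789071 ]
 [596.70083696 126.06351416]] [551.77218809 175.68716649] [np.float64(60.2), np.float64(120.2), np.float64(59.3), np.float64(120.2)]
yaw 2.765628819940712
overhang 31.847153106073428
front mid in tool 11.260445612430258 1.1634737406299038 centre -48.83666975360157 1.3815563085116518
z 60.215111267383065 60.206461341620326
```

The front edge came out wrong: row 203 is the bottom edge of the visible front face, and the top edge is at row 216, which gives about 45 mm. This agrees with the 57 mm slide minus the 10 mm gap. The plate has lain free for over a second, so I now grasp its overhanging end from above across its 60 mm width.

Call:
carry_out(
  series=[
    [[-0.85, 0.12, 2.5, 0, 0, 0, 8.5], [-0.85, 0.12, 5.5, 0, 0, 0, 8.5], [-0.85, 0.12, 8.5, 0, 0, 0, 8.5], [-0.85, 0.12, 10, 0, 0, 0, 8.5], [-0.85, 0.12, 10, 0, 0, 0, 8.5]],
  ],
)

```text
clock: 7.42
eef_pos: [511.5, 190.0, 85.2]
tool_rot: [-3.137, -0.005, 2.763]
force: [-0.5, 0.6, 0.3]
width: 84.9
```

```bash
python3 gap.py w6
```

```text
7.4167 [511.49541058 189.99422652  85.21300285] [-3.13692896 -0.00495857  2.7627198 ] [-0.53974547  0.56837447  0.25440036] 84.88033229663154
```

View pics/w6.png

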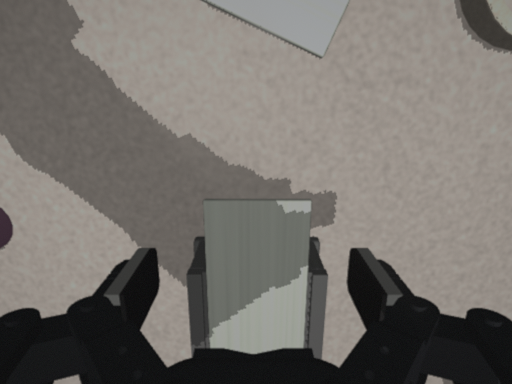

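The plate, columns 204–311, is centred between the open fingers to within about 2 mm. I go down with a small sideways correction and close.

Call:
carry_out(
  series=[
    [[0, 0.15, 2, 0, 0, 0, 8.5], [0, 0.15, 4, 0, 0, 0, 8.5], [0, 0.15, 5.2, 0, 0, 0, 8.5], [0, 0.15, 5.2, 0, 0, 0, 8.5], [0, 0.15, 5.2, 0, 0, 0, 8.5]],
  ],
)

```text
clock: 7.88
eef_pos: [514.8, 192.4, 37.1]
tool_rot: [3.141, 0.0, 2.763]
force: [1.1, 0.2, 0.4]
width: 84.9
```

```bash
python3 gap.py w7
```

```text
7.8833 [514.7811305  192.3861093   37.05978431] [3.14144269e+00 2.06981974e-04 2.76268271e+00] [1.10494839 0.16892531 0.39656135] 84.9099926289452
```

View pics/w7.png

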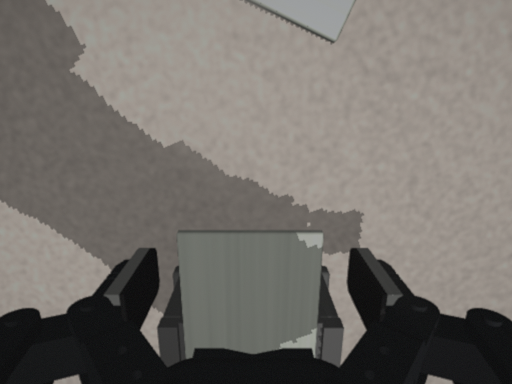

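Call:
carry_out(
  series=[
    [[0, -0.08, 0.3, 0, 0, 0, 8.5], [0, -0.08, 0.3, 0, 0, 0, 7], [0, -0.08, 0.3, 0, 0, 0, 6.3], [0, -0.08, 0.3, 0, 0, 0, 6.3], [0, -0.08, 0.3, 0, 0, 0, 6.1]],
  ],
)

```text
clock: 8.35
eef_pos: [514.4, 191.7, 33.8]
tool_rot: [3.141, 0.0, 2.763]
force: [-0.5, -0.3, 0.3]
width: 61.2
```

Call:
carry_out(
  series=[
    [[0, 0, 0, 0, 0, 0, 5.8], [0, 0, 0, 0, 0, 0, 5.4], [0, 0, 0, 0, 0, 0, 5], [0, 0, 0, 0, 0, 0, 5], [0, 0, 0, 0, 0, 0, 5]],
  ],
)

```text
clock: 8.77
eef_pos: [514.4, 191.7, 33.7]
tool_rot: [3.141, 0.0, 2.763]
force: [-1.3, 0.3, 5.7]
width: 58.3
```

```bash
python3 gap.py w8
```

```text
8.7667 [514.35086627 191.68834948  33.74668636] [3.14126568e+00 2.90525801e-04 2.76278309e+00] [-1.30747401  0.29782076  5.65186259] 58.34398535373572
```

View pics/w8.png

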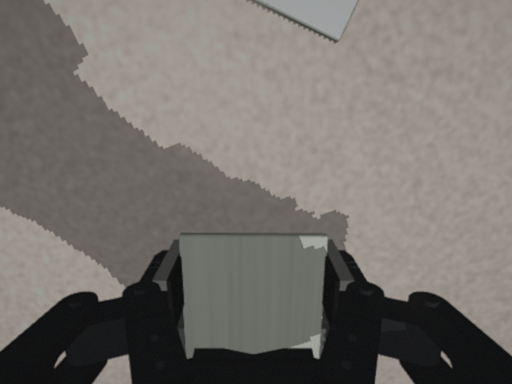

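Gripped: the fingers stopped at 58.3 mm on the plate edges at columns 181 and 327. I lift straight up.

Call:
carry_out(
  series=[
    [[0, 0, -0.2, 0, 0, 0, 5], [0, 0, -0.6, 0, 0, 0, 5], [0, 0, -1.2, 0, 0, 0, 5], [0, 0, -2, 0, 0, 0, 5], [0, 0, -3, 0, 0, 0, 5]],
  ],
)

```text
clock: 9.23
eef_pos: [513.8, 191.4, 63.9]
tool_rot: [-3.141, -0.001, 2.763]
force: [0.1, 0.0, -0.6]
width: 58.3
```

Call:
carry_out(
  series=[
    [[0, 0, -1.5, 0, 0, 0, 5], [0, 0, -3, 0, 0, 0, 5], [0, 0, -5, 0, 0, 0, 5], [0, 0, -7, 0, 0, 0, 5], [0, 0, -9, 0, 0, 0, 5]],
  ],
)

```text
clock: 9.65
eef_pos: [514.1, 191.5, 155.3]
tool_rot: [3.141, 0.0, 2.763]
force: [-0.3, 0.1, -1.0]
width: 58.1
```

```bash
python3 gap.py w9; python3 - <<'E'
from cell import *
from h import *
for n in("top","scene"):
    d=get_image(n);np.savez(n+"2.npz",**d)
    cv2.imwrite(f"pics/{n}2.png",d["img"])
E
```

```text
9.65 [514.06725552 191.54218357 155.32152371] [3.14123163e+00 3.00471873e-04 2.76269627e+00] [-0.25545938  0.12162378 -0.97211364] 58.14533536506294
```

View pics/w9.png

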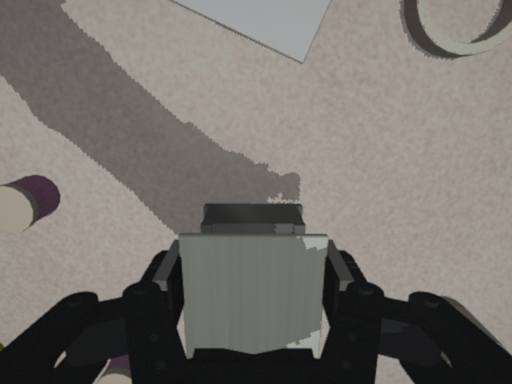

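View pics/scene2.png

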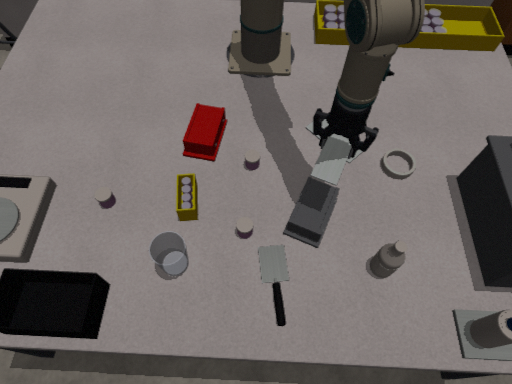

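The plate is held level with the holder empty beneath it, and the front end is still at row 234. I'll compute its pose in the gripper, check for sag and locate the tray.

```bash
python3 - <<'E'
from h import *
d=load("w9.npz");TT=d["T_tool_cam"]
g=cv2.cvtColor(d["img"],cv2.COLOR_BGR2GRAY).astype(int)
print(g[228:240,250].tolist(), g[245,172:195].tolist(),g[245,318:340].tolist())
for z in(-25.3,):
    p=plane(d,[(181.5,234),(327,234)],z,TT);print(z,p)
c=cloud(d,d["TW"]);r=c[238:345,190:320].reshape(-1,3);r=r[np.abs(r[:,2]-np.median(r[:,2]))<4]
A=np.c_[r[:,:2]-[514,191.5],np.ones(len(r))];k=np.linalg.lstsq(A,r[:,2],rcond=None)[0];print("plane wrist",k)
for n in("scene2.npz","top2.npz"):
    s=load(n);c=cloud(s);x=np.array([np.cos(2.763),np.sin(2.763)]);y=np.array([np.sin(2.763),-np.cos(2.763)])
    q=c-[514.07,191.54,0];X=q[...,:2]@x;Y=q[...,:2]@y
    m=(np.abs(Y)<24)&(X>-95)&(X<-45)&(c[...,2]>150)&(c[...,2]<210);print(n,m.sum())
    if m.sum()>20:
        A=np.c_[X[m],Y[m],np.ones(m.sum())];k=np.linalg.lstsq(A,c[...,2][m],rcond=None)[0];print(k)
    m=(X<-40)&(X>-140)&(np.abs(Y)<60)&(c[...,2]>165)&(c[...,2]<200);print("extent",np.percentile(X[m],[1,99]),np.percentile(Y[m],[1,99]))
E
```

```text
[63, 63, 62, 63, 63, 68, 74, 82, 98, 107, 111, 112] [59, 57, 58, 58, 58, 58, 60, 93, 110, 113, 112, 111, 110, 110, 111, 112, 113, 112, 113, 114, 114, 114, 114] [167, 167, 167, 167, 166, 167, 167, 166, 157, 120, 75, 59, 59, 61, 60, 59, 67, 117, 146, 154, 155, 155]
-25.3 [[ 19.99968347 -28.66733761 -25.3       ]
 [ 20.0200796   29.06971591 -25.3       ]]
plane wrist [-4.74243222e-03  1.66031007e-03  1.81077641e+02]
scene2.npz 412
[-4.49736609e-03  3.81185588e-03  1.83207058e+02]
extent [-101.78431445  -40.40265062] [-29.1739749   29.54277051]
top2.npz 379
[7.52697018e-04 1.64843624e-03 1.83282254e+02]
extent [-102.6678772   -40.58026149] [-31.19475525  27.77529958]
```

The plate is level (slope under 0.005) and centred about 40 mm behind the tool, with its front at +20 mm. I carry it to beside the tray and turn to the tray's direction.

Call:
carry_out(
  series=[
    [[-0.8, -1.3, -0.5, 0, 0, 0, 5], [-2.2, -3.5, -1, 0, 0, 0, 5], [-3.7, -6, -1, 0, 0, 0, 5], [-5.3, -8.5, -1, 0, 0, 0, 5], [-6.9, -11, -1, 0, 0, 0, 5]],
  ],
)

```text
clock: 10.22
eef_pos: [536.8, 62.7, 162.8]
tool_rot: [-3.141, -0.002, 2.764]
force: [1.4, 0.0, -1.5]
width: 58.2
```

Call:
carry_out(
  series=[
    [[-1.6, -2.5, 0, 0, 0, -0.1, 5], [-3.2, -5, 0, 0, 0, -0.2, 5], [-4.7, -7.5, 0, 0, 0, -0.3, 5], [-5.9, -9.5, 0, 0, 0, -0.41, 5], [-6.7, -10.7, 0, 0, 0, -0.513, 5]],
  ],
)

```text
clock: 10.63
eef_pos: [559.4, -64.2, 162.6]
tool_rot: [-3.14, -0.002, -3.006]
force: [-0.3, 0.1, -1.6]
width: 58.2
```

Call:
carry_out(
  series=[
    [[0, 0, 0, 0, 0, 0, 5], [0, 0, 0, 0, 0, 0, 5], [0, 0, 0, 0, 0, 0, 5]],
  ],
)

```text
clock: 10.88
eef_pos: [559.6, -58.9, 162.9]
tool_rot: [3.14, -0.001, -3.008]
force: [-0.3, 0.8, -0.6]
width: 57.8
```

```bash
python3 gap.py w10
```

```text
10.8833 [559.60382752 -58.89706206 162.92542538] [ 3.14016271e+00 -1.38630126e-03 -3.00834121e+00] [-0.28881743  0.83788285 -0.56108104] 57.790015822850314
```

View pics/w10.png

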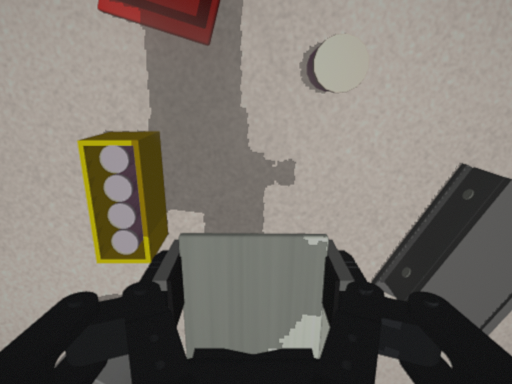

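The wrist view shows the tray rim at left with corners about (80,141), (137,140), (149,262) and (98,262). I measure it on the rim plane and check the height by depth and by the other view.

```bash
python3 - <<'E'
from h import *
d=load("w10.npz");T=d["TW"]
hsv=cv2.cvtColor(d["img"],cv2.COLOR_BGR2HSV)
m=((abs(hsv[...,0].astype(int)-28)<8)&(hsv[...,1]>120)&(hsv[...,2]>95)).astype(np.uint8);m[:, 230:]=0
z=cloud(d,T)[...,2]; ok=m.astype(bool)&(abs(z-60)<12)
print(m.sum(),ok.sum(),"rim z",np.median(z[ok]))
o=ok.astype(np.uint8);o=cv2.morphologyEx(o,cv2.MORPH_CLOSE,np.ones((3,3)))
c=max(cv2.findContours(o,0,1)[0],key=cv2.contourArea)
for zz in(60,):
    p=plane(d,c[:,0],zz,T)[:,:2].astype(np.float32);print(zz,cv2.minAreaRect(p))
v=cv2.resize(d["img"][125:275,65:180],None,fx=4,fy=4,interpolation=cv2.INTER_NEAREST);oo=cv2.resize(o[125:275,65:180]*255,None,fx=3,fy=4,interpolation=0)
cv2.imwrite("pics/w10c.png",np.hstack([v,cv2.merge([oo]*3)])[:600,:800])
E
```

```text
1947 1929 rim z 61.02538884963124
60 ((585.911865234375, -166.47079467773438), (104.20527648925781, 46.700382232666016), 7.850714206695557)
```

View pics/w10c.png

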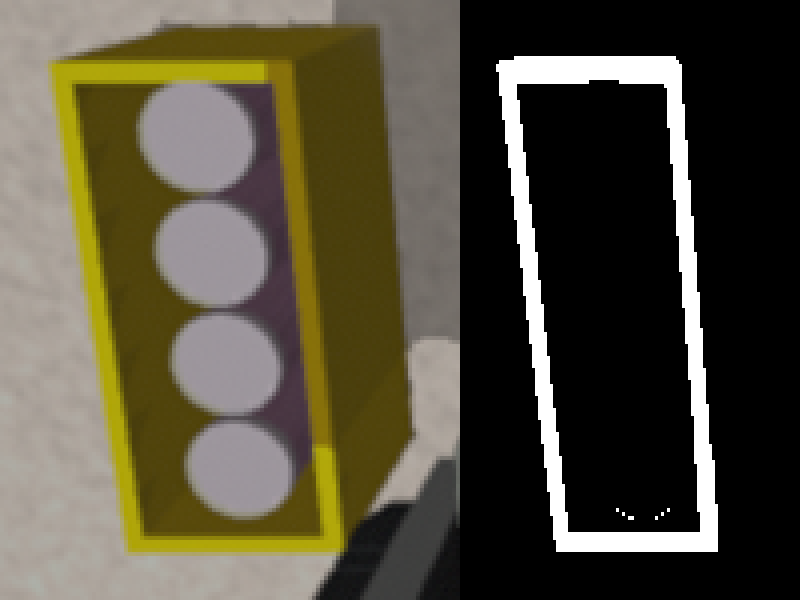

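The tray rim measures 104×46.7, centre (585.9,−166.5), yaw 7.85°, z 61. The fixed cameras gave (586.4–586.9, −166 to −167.3), so they agree. I move over it at height.

Call:
carry_out(
  series=[
    [[0.4, -1.6, 0, 0, 0, 0, 5], [1.0, -4.2, 0, 0, 0, 0, 5], [1.8, -7, 0, 0, 0, 0, 5], [2.5, -9.8, 0, 0, 0, 0, 5], [2.8, -11, 0, 0, 0, 0, 5]],
  ],
)

```text
clock: 11.35
eef_pos: [546.4, -176.2, 163.4]
tool_rot: [-3.139, -0.001, -3.011]
force: [-0.5, -0.8, -1.1]
width: 57.9
```

Call:
carry_out(
  series=[
    [[0, 0, 2, 0, 0, 0, 5], [0, 0, 5, 0, 0, 0, 5], [0, 0, 7.5, 0, 0, 0, 5], [0, 0, 8.5, 0, 0, 0, 5], [0, 0, 8.5, 0, 0, 0, 5]],
  ],
)

```text
clock: 11.77
eef_pos: [545.7, -170.8, 76.2]
tool_rot: [3.139, -0.005, -3.006]
force: [-0.0, -0.3, -1.0]
width: 57.8
```

Call:
carry_out(
  series=[
    [[0, 0, 0, 0, 0, 0, 5], [0, 0, 0, 0, 0, 0, 5], [0, 0, 0, 0, 0, 0, 5]],
  ],
)

```text
clock: 12.02
eef_pos: [548.6, -173.0, 80.1]
tool_rot: [-3.14, 0.003, -3.007]
force: [0.2, 0.1, -1.0]
width: 58.4
```

```bash
python3 gap.py w11; python3 - <<'E'
from cell import *
from h import *
s=read_state();y=s["tool_rot"][2];x=np.array([np.cos(y),np.sin(y)]);yy=np.array([np.sin(y),-np.cos(y)])
c=s["eef_pos"][:2]-40.2*x+.1*yy;e=np.array([586.2,-166.6])-c
print("plate centre",c,"err tool",e@x,e@yy,"turn about tool z",-(np.pi*-1+.1365-y))
E
```

```text
12.0167 [ 548.56284101 -173.02606591   80.07541887] [-3.14049735e+00  2.73064793e-03 -3.00713477e+00] [ 0.22751626  0.10595136 -0.97976815] 58.39804760511372
plate centre [ 588.2009574  -167.64426069] err tool 1.8431128884572952 1.3027838579778581 turn about tool z -0.002197322831262838
```

View pics/w11.png

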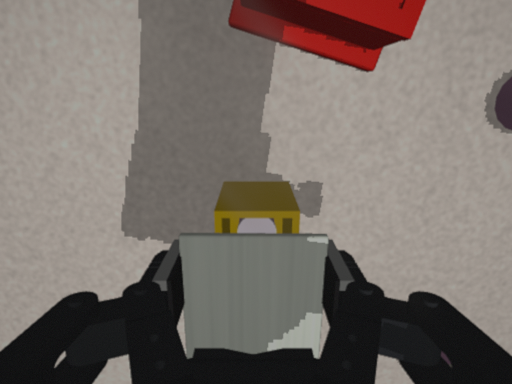

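The tray's near rim at (216–299, 211) sits under the plate, about 1.5 mm right of the plate's centre line. I let it settle and check again.

Call:
carry_out(
  series=[
    [[0, 0, 0, 0, 0, 0, 5], [0, 0, 0, 0, 0, 0, 5], [0, 0, 0, 0, 0, 0, 5], [0, 0, 0, 0, 0, 0, 5], [0, 0, 0, 0, 0, 0, 5]],
  ],
)

```text
clock: 12.48
eef_pos: [547.3, -173.1, 78.6]
tool_rot: [-3.142, 0.0, -3.008]
force: [0.3, 0.2, -0.9]
width: 58.3
```

```bash
python3 gap.py w12; python3 - <<'E'
from cell import *
from h import *
s=read_state();y=s["tool_rot"][2];x=np.array([np.cos(y),np.sin(y)]);yy=np.array([np.sin(y),-np.cos(y)])
c=s["eef_pos"][:2]-40.2*x+.1*yy;e=np.array([586.2,-166.6])-c
print("plate centre",c,"err tool",e@x,e@yy,"turn about tool z",-(np.pi*-1+.1365-y))
d=load("w12.npz");hsv=cv2.cvtColor(d["img"],cv2.COLOR_BGR2HSV)
m=((abs(hsv[...,0].astype(int)-28)<8)&(hsv[...,1]>120)&(hsv[...,2]>95)).astype(np.uint8);m[232:]=0
ys,xs=np.nonzero(m);print(xs.min(),xs.max(),ys.min(),ys.max())
r=np.median(ys[xs==255]);print([ (int(q),int(xs[ys==q].min()),int(xs[ys==q].max())) for q in np.unique(ys)])
for rr in (ys.min()-.5,):
    P=plane(d,[(xs.min()-.5,rr),(xs.max()+.5,rr)],60,d["TW"]);t=P[:,:2]-s["eef_pos"][:2];print("tray front corners in tool", t@x,t@yy)
g=cv2.cvtColor(d["img"],cv2.COLOR_BGR2GRAY).astype(int);print(g[240,175:190].tolist(),g[240,320:335].tolist())
E
```

```text
12.4833 [ 547.26674664 -173.11183557   78.57295482] [-3.14157248e+00  5.53371797e-05 -3.00754855e+00] [ 0.32947159  0.17858437 -0.86747234] 58.267786582939294
plate centre [ 587.05231483 -167.62405436] err tool 0.7077572878169325 1.1288080063809642 turn about tool z -0.002407941624368526
214 299 213 231
[(213, 299, 299), (214, 214, 299), (215, 214, 299), (216, 214, 299), (217, 214, 299), (218, 214, 299), (219, 214, 299), (220, 214, 299), (221, 214, 299), (222, 214, 299), (223, 214, 299), (224, 214, 299), (225, 214, 298), (226, 214, 298), (227, 214, 298), (228, 214, 298), (229, 214, 298), (230, 214, 298), (231, 214, 298)]
tray front corners in tool [12.71934547 12.72936124] [-21.54564766  24.25674049]
[61, 60, 60, 67, 97, 112, 114, 114, 112, 113, 112, 112, 114, 114, 114] [152, 153, 163, 170, 169, 169, 170, 158, 106, 66, 62, 66, 90, 139, 156]
```

Settled errors are +0.8 mm in x and +1.2 mm in y, in tool axes, by both the wrist view and the pose. I correct these and go down.

Call:
carry_out(
  series=[
    [[0.08, 0.12, 0.8, 0, 0, -0.002, 5], [0.08, 0.12, 1.8, 0, 0, -0.002, 5], [0.08, 0.12, 2.8, 0, 0, -0.002, 5], [0.08, 0.12, 3.5, 0, 0, -0.002, 5], [0.08, 0.12, 3.5, 0, 0, -0.002, 5]],
  ],
)

```text
clock: 12.95
eef_pos: [544.7, -171.5, 41.1]
tool_rot: [3.14, -0.004, -3.005]
force: [-0.1, 0.6, -1.0]
width: 58.2
```

Call:
carry_out(
  series=[
    [[0, 0, 0, 0, 0, 0, 5], [0, 0, 0, 0, 0, 0, 5], [0, 0, 0, 0, 0, 0, 5], [0, 0, 0, 0, 0, 0, 5]],
  ],
)

```text
clock: 13.28
eef_pos: [546.7, -172.1, 43.9]
tool_rot: [-3.141, 0.001, -3.005]
force: [0.3, -0.7, -0.6]
width: 58.6
```

Call:
carry_out(
  series=[
    [[0, 0, 0.1, 0, 0, 0, 5], [0, 0, 0.15, 0, 0, 0, 5], [0, 0, 0.2, 0, 0, 0, 5], [0, 0, 0.2, 0, 0, 0, 5]],
  ],
)

```text
clock: 13.62
eef_pos: [546.3, -172.0, 41.5]
tool_rot: [3.142, -0.0, -3.005]
force: [-0.2, 0.7, 0.1]
width: 58.0
```

```bash
python3 gap.py w13; python3 - <<'E'
from cell import *
from h import *
s=read_state();y=s["tool_rot"][2];x=np.array([np.cos(y),np.sin(y)]);yy=np.array([np.sin(y),-np.cos(y)])
c=s["eef_pos"][:2]-40.2*x+.1*yy;e=np.array([586.2,-166.6])-c
print("plate centre",c,"err tool",e@x,e@yy)
E
```

```text
13.6167 [ 546.272156   -171.96393566   41.46905091] [ 3.14157136e+00 -5.79592139e-05 -3.00539993e+00] [-0.18593426  0.67990905  0.07569633] 58.04548801642342
plate centre [ 586.11632447 -166.42640765] err tool -0.0593298361563913 -0.1833463123431061
```

View pics/w13.png

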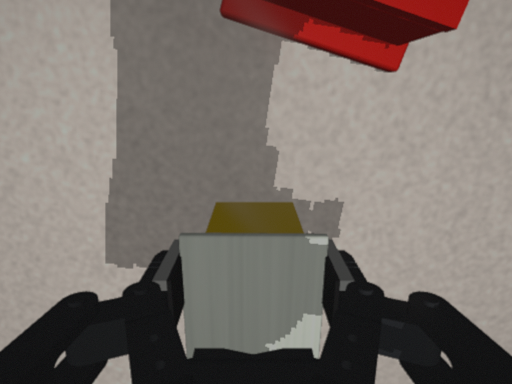

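Aligned to within 0.2 mm by pose, and the tray's end face at (207–302, 233) is centred under the plate. I creep down to contact.

Call:
carry_out(
  series=[
    [[0, 0, 0.05, 0, 0, 0, 5], [0, 0, 0.1, 0, 0, 0, 5], [0, 0, 0.15, 0, 0, 0, 5], [0, 0, 0.15, 0, 0, 0, 5]],
  ],
)

```text
clock: 14.0
eef_pos: [546.2, -171.9, 39.8]
tool_rot: [3.141, -0.0, -3.005]
force: [0.0, -0.5, -0.9]
width: 57.9
```

Call:
carry_out(
  series=[
    [[0, 0, 0.04, 0, 0, 0, 5], [0, 0, 0.08, 0, 0, 0, 5], [0, 0, 0.08, 0, 0, 0, 5], [0, 0, 0.08, 0, 0, 0, 5]],
  ],
)

```text
clock: 14.33
eef_pos: [546.4, -172.0, 39.4]
tool_rot: [-3.141, 0.0, -3.005]
force: [-0.1, 0.3, 3.3]
width: 58.3
```

Contact at z 39.4 with about 4 N. I release gently.

Call:
carry_out(
  series=[
    [[0, 0, 0, 0, 0, 0, 5.7], [0, 0, 0, 0, 0, 0, 5.9], [0, 0, 0, 0, 0, 0, 6.1], [0, 0, 0, 0, 0, 0, 6.3], [0, 0, 0, 0, 0, 0, 6.5]],
  ],
)

```text
clock: 14.75
eef_pos: [546.4, -172.0, 39.1]
tool_rot: [-3.142, 0.0, -3.005]
force: [0.3, 0.3, -0.2]
width: 65.3
```

Call:
carry_out(
  series=[
    [[0, 0, 0, 0, 0, 0, 7], [0, 0, 0, 0, 0, 0, 7.5], [0, 0, 0, 0, 0, 0, 8], [0, 0, 0, 0, 0, 0, 8], [0, 0, 0, 0, 0, 0, 8]],
  ],
)

```text
clock: 15.17
eef_pos: [546.3, -172.0, 39.2]
tool_rot: [3.142, -0.0, -3.005]
force: [0.3, 0.6, -0.1]
width: 79.9
```

```bash
python3 gap.py w14
```

```text
15.1667 [ 546.29101637 -171.97947677   39.17341826] [ 3.14158474e+00 -5.10834069e-05 -3.00537640e+00] [ 0.26019649  0.55014359 -0.0667533 ] 79.93719207865232
```

View pics/w14.png

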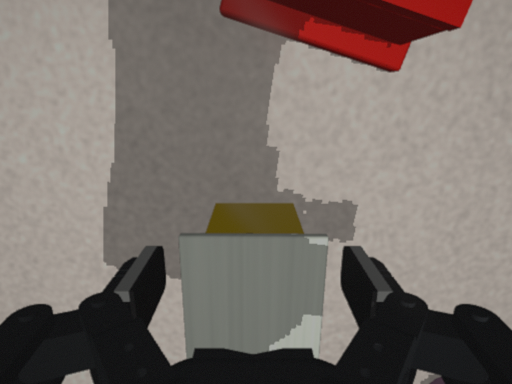

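The plate lies on the tray and the fingers are clear of it on both sides at columns 160 and 345. I lift straight up and back off so the cameras can see.

Call:
carry_out(
  series=[
    [[0, 0, -0.5, 0, 0, 0, 8], [0, 0, -1.5, 0, 0, 0, 8], [0, 0, -4, 0, 0, 0, 8], [0, 0, -7, 0, 0, 0, 8], [0, 0, -10, 0, 0, 0, 8]],
  ],
)

```text
clock: 15.63
eef_pos: [545.9, -171.9, 140.8]
tool_rot: [3.141, -0.001, -3.005]
force: [0.6, -1.0, -0.4]
width: 80.0
```

Call:
carry_out(
  series=[
    [[0.5, 1, -3, 0, 0, 0, 8], [1, 3, -6, 0, 0, 0, 8], [1, 6, -8, 0, 0, 0, 8], [1, 9, -8, 0, 0, 0, 8], [1, 12, -8, 0, 0, 0, 8]],
  ],
)

```text
clock: 16.05
eef_pos: [520.9, -53.6, 222.0]
tool_rot: [-3.141, 0.005, -3.007]
force: [-0.0, 0.2, 0.1]
width: 80.0
```

Call:
carry_out(
  series=[
    [[0, 3, 0, 0, 0, 0, 8], [0, 6, 0, 0, 0, 0, 8], [0, 8, 0, 0, 0, 0, 8], [0, 8, 0, 0, 0, 0, 8], [0, 8, 0, 0, 0, 0, 8]],
  ],
)

```text
clock: 16.47
eef_pos: [509.2, 26.0, 220.1]
tool_rot: [3.142, 0.001, -3.002]
force: [0.9, -0.6, -0.4]
width: 80.0
```

```bash
python3 gap.py w15; python3 - <<'E'
from cell import *
from h import *
for n in("top","scene"):
    d=get_image(n);np.savez(n+"3.npz",**d)
    cv2.imwrite(f"pics/{n}3.png",d["img"])
t=cv2.imread("pics/top3.png")[155:220,285:350];s=cv2.imread("pics/scene3.png")[160:235,150:225]
cv2.imwrite("pics/fin.png",np.hstack([cv2.resize(t,(390,390)),cv2.resize(s,(390,390))]))
E
```

```text
16.4667 [509.23567413  25.98548187 220.13437617] [ 3.14159032e+00  1.19037739e-03 -3.00241971e+00] [ 0.89022459 -0.64820667 -0.40211311] 80.03618154361827
```

View pics/fin.png

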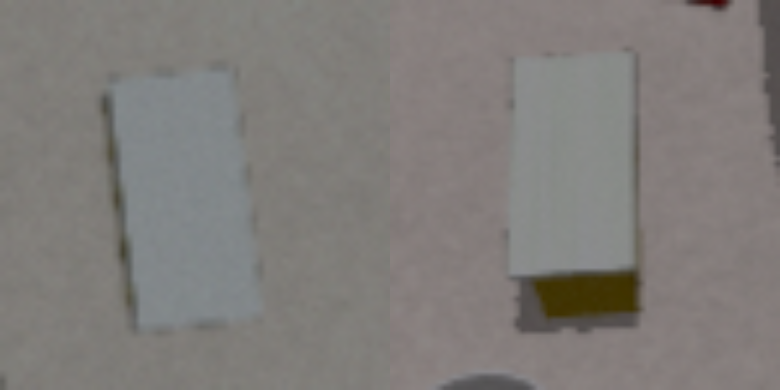

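View pics/scene3.png

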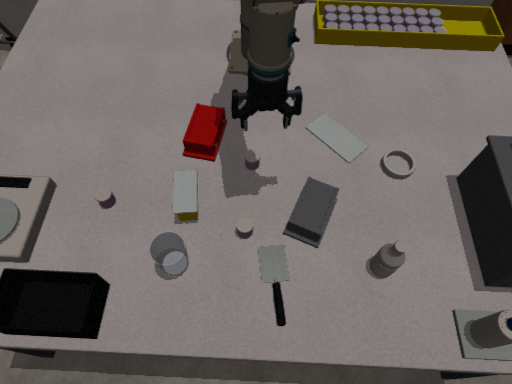

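View pics/w15.png

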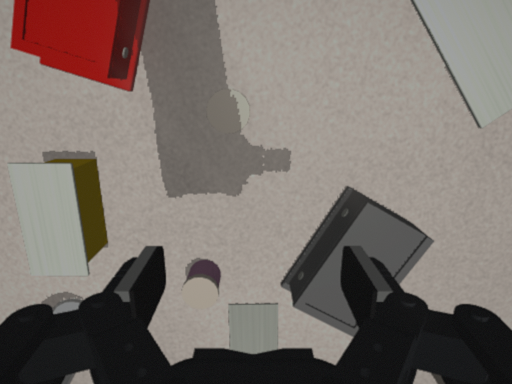

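All views show the plate covering the tray, with the holder empty and the bystanders at their old places. One numeric check of the plate's pose remains.

```bash
python3 - <<'E'
from h import *
for n,b in(("w15",(2,155,95,280)),("top3",(295,160,335,215)),("scene3",(165,160,210,228))):
    d=load(n+".npz");T=d.get("TW",d.get("T"));T=d["TW"] if "TW" in d else d["T"]
    z=cloud(d,T)[...,2];hsv=cv2.cvtColor(d["img"],cv2.COLOR_BGR2HSV);x0,y0,x1,y1=b
    m=np.zeros(z.shape,np.uint8);m[y0:y1,x0:x1]=((abs(z-64)<9)&(hsv[...,1]<90))[y0:y1,x0:x1]
    m=cv2.morphologyEx(m,cv2.MORPH_OPEN,np.ones((3,3)));k=max(cv2.findContours(m,0,1)[0],key=cv2.contourArea)
    mm=np.zeros_like(m);cv2.drawContours(mm,[k],-1,1,-1);w=cloud(d,T)[mm>0];w=w[abs(w[:,2]-64)<6]
    f=np.linalg.lstsq(np.c_[w[:,:2]-w[:,:2].mean(0),np.ones(len(w))],w[:,2],rcond=None)[0]
    print(n,cv2.minAreaRect(plane(d,k[:,0],64,T)[:,:2].astype(np.float32)),"plane",f.round(4))
E
```

```text
w15 ((586.4623413085938, -167.19918823242188), (120.01136779785156, 61.45334243774414), 7.478570461273193) plane [ 8.00000e-04 -3.90000e-03  6.51491e+01]
top3 ((585.9895629882812, -169.64556884765625), (119.58385467529297, 60.14219284057617), 7.453583717346191) plane [-0.00000e+00 -1.80000e-03  6.40184e+01]
scene3 ((585.1614990234375, -167.5), (121.47694396972656, 60.113346099853516), 7.043531894683838) plane [ 7.00000e-04 -3.50000e-03  6.53548e+01]
```

```bash
python3 -c "
from cell import *
print(finish_job())"
```

```text
the job is handed in; nothing more can be done
None
```

The small plate from the grey holder now lies flat and centred over the vial tray. I handed the job in at about 17 s on the clock; it gave no verdict.

- **Slide:** I pressed on the plate with the shut fingertips at about 5–7 N and slid it about 57 mm, leaving about 45 mm hanging over the holder's open front edge. I let go and it lay free for over a second.
- **Placing:** I gripped the overhanging end across its 60 mm width and lifted it straight up. I set it down on the rim with about 4 N and opened the fingers slowly.

**Last checks:**

| View | Plate centre (mm) | Yaw |
|---|---|---|
| Wrist | (586.5, −167.2) | 7.5° |
| Scene | (585.2, −167.5) | 7.0° |
| Top | (586.0, −169.6) | 7.5° |
| Tray, measured before placing | (586.2, −166.6) | 7.8° |

- **Position and level:** The plate reads level to within 0.004 slope, with its top at 64–65 mm.
- **Surroundings:** The holder is empty, and the bystanders, the red look-alike and the larger plate look unmoved.
- **Disagreements:** The top view puts the plate 2–3 mm further towards −y than the other views, about 3 mm off the tray centre. I put that down to camera calibration and made no correction. My first overhang reading of 32 mm came from using the wrong edge of the holder. The corrected edge gave about 45 mm, which fits the slide distance.

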